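# Lock the shaker platform with its transport pin

## Task

The shaker is to be moved, so lock its platform: draw the lock pin out of its parking block and put its foot down into the round port on the platform, onto the block inside. The blind hole in that block is hidden, black on black in the dark of the port, and lies off the port's middle: feel for it, sweeping the pin in a spiral until it drops in, then press it fully home and let go. Never press the pin on the shaker with more than 30 N, and leave the petri dish, and the beaker and timer left of the shaker, where they are.

Things in the scene. Friction and masses are not known exactly. Their poses are not given: they have to be found in the camera images.
- lock_pin: Lock pin, 112 mm tall, 50 to 100 g, upright in the parking block. Origin at the centre of its foot, z up. Round steel shank 12 mm in diameter, 80 mm long, foot bevelled (3 mm high, 8.4 mm across at the bottom). On top a thin washer, 25 mm across, and a black square head, 22 x 22 x 32 mm, flat sides facing its x and y axes, 80 to 112 mm above the origin.
- pin_head (a point): Centre of the pin's square head, 96 mm above its foot: 142 mm above the worktop when the foot rests on the lock block's top, 114 mm when the pin is home.
- pin_foot (a point): Centre of the pin's foot (the pin's origin).
- pin_holder: Parking block, grey, 56 x 56 x 45 mm, fixed to the worktop. Origin at the centre of its underside. Upright blind hole in the middle of its top, 14 mm in diameter and 40 mm deep (its floor 5 mm above the worktop), in which the pin stands.
- shaker: Small orbital shaker, white housing 170 x 170 mm with a square aluminium platform 184 x 184 mm, fixed to the worktop, control panel on the -x side. Origin at the centre of its underside, on the worktop; z up. Platform top at z = 58 mm; rails along its +x and -y edges up to z = 66 mm. The port is at x = -48, y = +48 mm.
- lock_port (a point): Centre of the mouth of the port: a black round collar, 36 mm inside diameter, 42 mm outside, standing 18 mm above the platform; mouth at shaker z = 76 mm, 30 mm above the lock block's top.
- petri_dish: Bystander: closed petri dish, 91 mm in diameter, 15 mm high, lying loose on the shaker platform beside the port. Origin at the centre of its underside.
- beaker: Bystander: small glass beaker, 57 mm in diameter, 70 mm high, on the worktop between computer and monitor, beyond and left of the shaker (not the one far right). Origin at the centre of its underside.
- timer: Bystander: flat white bench timer, 62 x 62 x 18 mm, on the worktop left of the shaker (not the one far right). Origin at the centre of its underside.
- block_top (a point): Point on the port's axis (fixed to the shaker) at z = 46 mm: the flat top of the dull black lock block inside, reaching 19 mm or more to all sides. In it is one upright round blind hole, 13.5 mm in diameter, 1 mm bevel, 28 mm deep, its axis 3 to 8 mm from this point in any direction, different each time; nothing reports it. The block does not yield to the forces allowed.
Mind the look-alikes: they are no part of the job. Leave any pink or red look-alike of the pin_holder alone. There is more than one size of the lock_pin; the one meant has the size given above.

How it is judged (in metres and radians):
On the way, in this order (a step that is already met when the one before it is completed fails the run):
1. the pin is drawn clear of its parking block (z of pin_foot in the frame of pin_holder above 0.05 m), for 0.1 s.
2. the pin's foot is inside the port and touches the block below (horizontal distance between pin_foot and lock_port below 0.013 m and z of pin_foot in the frame of shaker below 0.052 m and contact force between lock_pin and shaker above 0.5 N).
At the end, for the whole second after the job is handed in: The pin stands in the blind hole under the port, its foot within 3 mm of the hole's floor, within 0.12 rad of upright, released and at rest (z of pin_foot in the frame of shaker between 0.012 and 0.021 m and horizontal distance between pin_foot and lock_port below 0.013 m and angle between lock_pin's own z axis and vertical below 0.12 rad and linear speed of lock_pin below 0.02 m/s); the robot touches nothing.
It fails at once if the pin is pressed on the shaker with more than 30 N (contact force between lock_pin and shaker above 30 N).
It fails at once if the petri dish is shifted by more than 20 mm (distance of petri_dish from where it was at the start of the episode above 0.02 m).
It fails at once if the beaker is shifted by more than 20 mm (distance of beaker from where it was at the start of the episode above 0.02 m).
It fails at once if the timer is shifted by more than 20 mm (distance of timer from where it was at the start of the episode above 0.02 m).
It also fails if it takes over 72 s, if anything falls off the work surface, if the arm or the gripper's body presses on something with over 40 N, if the wrist force passes 120 N, or if a joint passes its speed limit or range.

## Robot

A 6-joint arm with a two-finger parallel gripper is mounted at the origin on a cart in front of the work surface, level with it; the furniture and walls round the work are solid. World frame = base frame: x ahead of the robot, y to its left, z up, the work surface at z = 0. Lengths are in mm, angles in rad, forces in N, time in s.
With the tool pointing down it reaches from about 325 to 775 mm from the base axis. Payload 5.5 kg.
Tool frame: the origin (TCP) lies at the very end of the fingers, on their centre line; the grasp point (between the pads) lies 19 mm behind it; z points along the fingers, x is the direction in which the jaws open and shut, and the axes are right-handed (so a half turn about z gives the same grasp; the last joint's range is limited). The gripper opens to 88 mm and grips with 3 to 60 N. Pads are 20 mm wide; open, the fingers measure 115 mm over their backs; the gripper's body (75 mm by 178 mm) begins 61 mm behind the grasp point.
Start: joints at [0.669, 0.091, 1.231, -0, 1.82, -0.057], TCP at [448.713, 398.337, 183.131] pointing down, gripper open.
Joint ranges: [-2.87, 2.87], [-0.86, 2.18], [0.17, 2.46], [-1.51, 4.65], [0.06, 2.69], [-2.65, 2.65]. Speed limits (rad/s): [2.57, 2.57, 3.01, 3.14, 3.14, 3.14].

## Interface

Orientations are given as [roll, pitch, yaw] about the fixed x, y, z axes, in that order (R = Rz(yaw) Ry(pitch) Rx(roll)).
In Python, from workcell import robot, get_image gives the robot as it stands.
- The arm moves only by the tool move_arm, never from a script. Its arguments are lists of equal length, an entry for each row: "delta_rot": the turn, a rotation vector about the tool's x, y, z in rad, a list of three; "linear": the shift along the tool's x, y, z in cm, a list of three; "hand": the opening, from 0 (shut) to 1 (fully open). In form: {"delta_rot": [[ax, ay, az], ...], "linear": [[tx, ty, tz], ...], "hand": [hand, ...]}. A call has 1 to 8 rows; each row shifts and turns the commanded pose from where the row before left it, along the tool's axes as they then stand; what a row does not reach is not made up. A row lasts 1/8 s, in which the tool goes at most 62.5 mm and 10.7 degrees, less where a joint would pass 70% of its speed; a pose out of reach is approached as far as the arm can. A call with a gripper value outside its range is refused whole. The fingers move at their own pace and stop on an object; "force" is the grip in N (left out, the last holds). Time passes only in rows, so rows that do not move let the fingers close. It gives the time, the measured TCP pose, the force and the opening at its end, in the units of the state.
- robot.get_obs(): the state, without advancing time (a new reading comes with each control period).
- get_image(name): name is "scene" or "top" or "wrist"; returns a dict with "color" (480x640x3 uint8, red, green, blue), "range_z" (480x640 float32, mm along the optical axis (not along the pixel's ray), 0 where there is no reading), "fx", "fy", "cx", "cy" (pixels), "D" ([k1, k2, p1, p2, k3] as OpenCV has them; the pictures are not rectified), "extrinsics" (4x4, takes a point from camera to world coordinates). Camera axes: x right, y down, z forward; pixel columns grow to the right and rows downward; lengths in mm; the calibration is good to about 2 mm. A picture is of the moment at which its call begins.
- robot.finish_job(): hands the job in, once; it reports no verdict.
The state is a dict: "clock": time; "joint_positions": joint angles; "qd": joint speeds; "tau": joint torques, N m; "eef_pos": TCP position; "orientation": TCP orientation; "force": force on the tool from outside, world axes, zero at the start; "torque": the same for the moment, N m; "opening": opening from 0.0 (shut) to 1.0 (fully open).
Only numpy, scipy, OpenCV 4.12 (cv2) and the standard library are available. Lean on these libraries where they do the work, as an engineer would, in place of code of your own. Each camera call takes 0.05 s, during which the arm holds its last target. There are 200 camera calls.

## Working session

There is one attempt and no reset: what is moved stays moved. The work goes in short steps, Python scripts to look and compute and a tool call to move; the robot and the scene stay as the last step left them, time stands still between calls to the robot, and variables do not carry over. Pictures are saved under pics/ and viewed, about 8 in all and at most 12, crops included, and the job is handed in when it is done.

Besides the shell and the picture viewer there is one more tool, called after "Call:" as name(argument=value, ...) on one line, values as JSON. move_arm: Moves the arm, as the interface text tells. Its arguments: {"type":"object","properties":{"delta_rot":{"type":"array"},"linear":{"type":"array"},"hand":{"type":"array"},"force":{"type":"number"}},"required":["delta_rot","linear","hand"]}

```bash
ls; mkdir -p pics; cat > h.py <<'E'
import numpy as np, cv2
from workcell import robot, get_image
def save(im,n): cv2.imwrite('pics/'+n,im['color'][:,:,::-1])
def cloud(im):
    z=im['range_z']; h,w=z.shape
    u,v=np.meshgrid(np.arange(w),np.arange(h))
    K=np.array([[im['fx'],0,im['cx']],[0,im['fy'],im['cy']],[0,0,1.]])
    p=cv2.undistortPoints(np.stack([u,v],-1).reshape(-1,1,2).astype(float),K,np.array(im['D'],float)).reshape(h,w,2)
    P=np.dstack([p[...,0]*z,p[...,1]*z,z]); E=np.array(im['extrinsics'])
    P=P@E[:3,:3].T+E[:3,3]; P[z==0]=np.nan
    return P
def ray(im,uv,h):
    K=np.array([[im['fx'],0,im['cx']],[0,im['fy'],im['cy']],[0,0,1.]])
    p=cv2.undistortPoints(np.array(uv,float).reshape(-1,1,2),K,np.array(im['D'],float)).reshape(-1,2)
    E=np.array(im['extrinsics']); d=np.c_[p,np.ones(len(p))]@E[:3,:3].T; c=E[:3,3]
    return c+d*((h-c[2])/d[:,2])[:,None]
E
python3 - <<'E'
from h import *
print(robot.get_obs())
a=get_image('top');b=get_image('scene');save(a,'top1.png');save(b,'scene1.png')
print(a['extrinsics'],b['extrinsics'])
E
```

```text
pics
{'clock': 0.0, 'joint_positions': array([ 6.69277202e-01,  9.18584738e-02,  1.23190478e+00, -2.20775768e-05,
        1.81980268e+00, -5.67259673e-02]), 'qd': array([-1.00692067e-03, -2.39737527e-04,  7.96864740e-05, -1.73204622e-04,
       -1.86182116e-03, -3.13288254e-03]), 'tau': array([-7.57037451e-04, -4.46456337e+01, -4.06444681e+01,  6.97433157e-02,
        2.95817130e-02, -1.03090601e-04]), 'eef_pos': array([448.41510834, 398.07328596, 181.99652825]), 'orientation': array([-3.14150215e+00,  1.97132219e-03,  7.25997839e-01]), 'force': array([-1.10057717, -0.23114546, -0.63269351]), 'torque': array([-0.00895908, -0.02732268,  0.05442908]), 'opening': 0.9988796145620353}
[[ 2.44599829e-02 -9.80283615e-01  1.96075860e-01  3.32678482e+02]
 [-9.99678321e-01 -2.26687763e-02  1.13746009e-02 -2.08030720e+02]
 [-6.70553504e-03 -1.96291009e-01 -9.80522756e-01  1.25207759e+03]
 [ 0.00000000e+00  0.00000000e+00  0.00000000e+00  1.00000000e+00]] [[ 8.75898838e-01 -2.77861838e-01  3.94454083e-01 -8.88637112e+00]
 [-4.82487878e-01 -5.00033520e-01  7.19146665e-01 -1.26622304e+03]
 [-2.58315052e-03 -8.20219042e-01 -5.72043748e-01  9.33853129e+02]
 [ 0.00000000e+00  0.00000000e+00  0.00000000e+00  1.00000000e+00]]
```

View pics/top1.png

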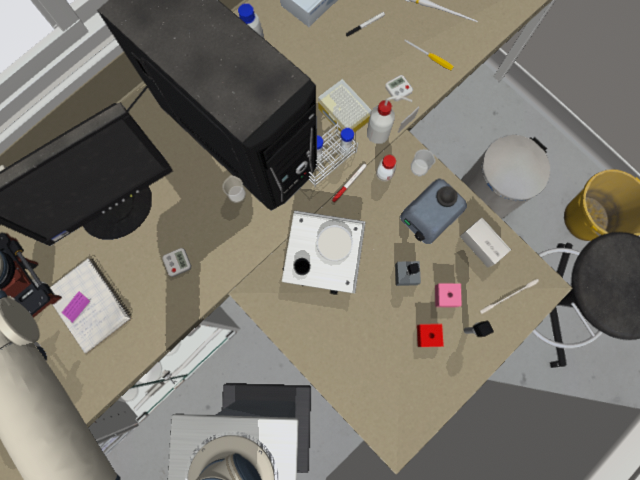

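View pics/scene1.png

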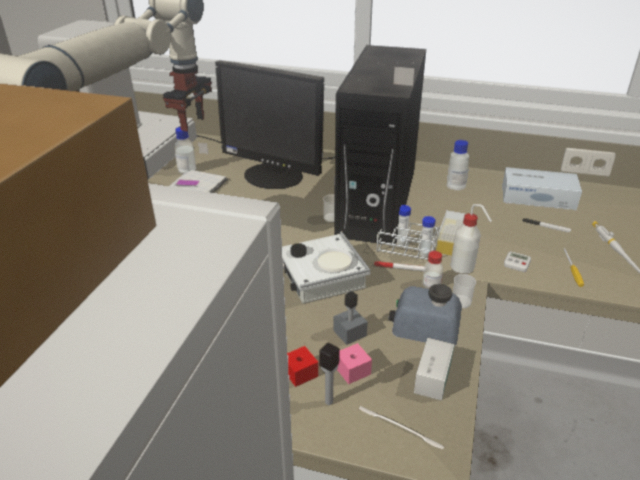

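Top view: shaker centred near (323,252), port at (302,266), petri dish at (334,242), grey holder with pin at (408,272), a second larger pin at (483,328), and the red/pink look-alikes. Now the positions.

```bash
python3 - <<'E'
from h import *
np.set_printoptions(precision=1,suppress=True)
a=get_image('top');P=cloud(a);g=cv2.cvtColor(a['color'],cv2.COLOR_RGB2GRAY)
for n,(u0,v0,u1,v1) in dict(pin=(385,245,430,300),pin2=(460,310,500,345),port=(285,245,320,285)).items():
    S=P[v0:v1,u0:u1];G=g[v0:v1,u0:u1]
    m=(G<45)&(S[...,2]>(60 if n=='port' else 85))
    Q=S[m];print(n,m.sum(),np.nanmin(Q,0),np.nanmax(Q,0),np.nanmedian(Q,0))
    if n=='pin':
        t=np.nanmax(Q[:,2]); T=Q[Q[:,2]>t-8].astype(np.float32)
        print('top',cv2.minAreaRect(T[:,:2]))
        h=(S[...,2]>40)&(S[...,2]<50);H=S[h].astype(np.float32);print('holder',cv2.minAreaRect(H[:,:2]),h.sum())
# platform
S=P[200:305,275:375];m=(S[...,2]>53)&(S[...,2]<63);H=S[m].astype(np.float32);print('plat',cv2.minAreaRect(H[:,:2]),np.median(H[:,2]))
# port dark blob
m=(g[245:285,285:320]<40).astype(np.uint8);c=max(cv2.findContours(m,0,1)[0],key=cv2.contourArea)
e=cv2.fitEllipse(c);print(e, ray(a,[[e[0][0]+285,e[0][1]+245]],76))
I=a['color'][215:310,275:435];cv2.imwrite('pics/c1.png',cv2.resize(I,None,fx=5,fy=5,interpolation=2)[:,:,::-1])
E
```

```text
pin 90 [ 506.4 -439.5   90.3] [ 530.9 -417.4  120.1] [ 517.7 -426.9  115.9]Traceback (most recent call last):
  File "<stdin>", line 10, in <module>
cv2.error: OpenCV(4.12.0) /io/opencv/modules/imgproc/src/convhull.cpp:143: error: (-215:Assertion failed) total >= 0 && (depth == CV_32F || depth == CV_32S) in function 'convexHull'
```

```bash
python3 - <<'E'
from h import *
np.set_printoptions(precision=1,suppress=True)
R=lambda Q:cv2.minAreaRect(np.ascontiguousarray(Q[:,:2],dtype=np.float32))
a=get_image('top');P=cloud(a);g=cv2.cvtColor(a['color'],cv2.COLOR_RGB2GRAY)
for n,(u0,v0,u1,v1) in dict(pin=(385,245,430,300),pin2=(460,310,500,345),port=(285,245,320,285)).items():
    S=P[v0:v1,u0:u1];G=g[v0:v1,u0:u1]
    m=(G<45)&(S[...,2]>(60 if n=='port' else 85))
    Q=S[m];print(n,m.sum(),np.nanmin(Q,0),np.nanmax(Q,0),np.nanmedian(Q,0))
    if n!='port':
        print('top',R(Q[Q[:,2]>np.nanmax(Q[:,2])-8]))
    if n=='pin':
        H=S[(S[...,2]>40)&(S[...,2]<50)];print('holder',R(H),len(H))
S=P[200:305,275:375];H=S[(S[...,2]>53)&(S[...,2]<63)];print('plat',R(H),np.median(H[:,2]))
m=(g[245:285,285:320]<40).astype(np.uint8);c=max(cv2.findContours(m,0,1)[0],key=cv2.contourArea)
e=cv2.fitEllipse(c);print(e, ray(a,[[e[0][0]+285,e[0][1]+245]],76))
I=a['color'][215:310,275:435];cv2.imwrite('pics/c1.png',cv2.resize(I,None,fx=5,fy=5,interpolation=2)[:,:,::-1])
E
```

```text
pin 89 [ 506.7 -439.6   90.2] [ 529.6 -417.8  120.6] [ 517.8 -426.9  115.2]
top ((518.001953125, -428.8797607421875), (20.536664962768555, 19.879547119140625), 12.060379028320312)
holder ((518.8980102539062, -430.0841979980469), (56.733985900878906, 57.064056396484375), 2.443242311477661) 366
pin2 206 [ 361.9 -599.1  114.4] [ 393.7 -565.4  157.4] [ 377.  -577.9  151.4]
top ((377.6542663574219, -581.691650390625), (28.52752685546875, 29.045637130737305), 27.096221923828125)
port 39 [ 505.1 -178.8   62.1] [ 542.7 -144.1   78.6] [ 530.7 -165.7   74.7]
plat ((580.2538452148438, -190.0995330810547), (234.95416259765625, 208.7030792236328), 82.4064712524414) 57.82578458010266
((16.636608123779297, 20.95562171936035), (13.69345760345459, 14.668303489685059), 172.0112762451172) [[ 523.1 -160.7   76. ]]
```

View pics/c1.png

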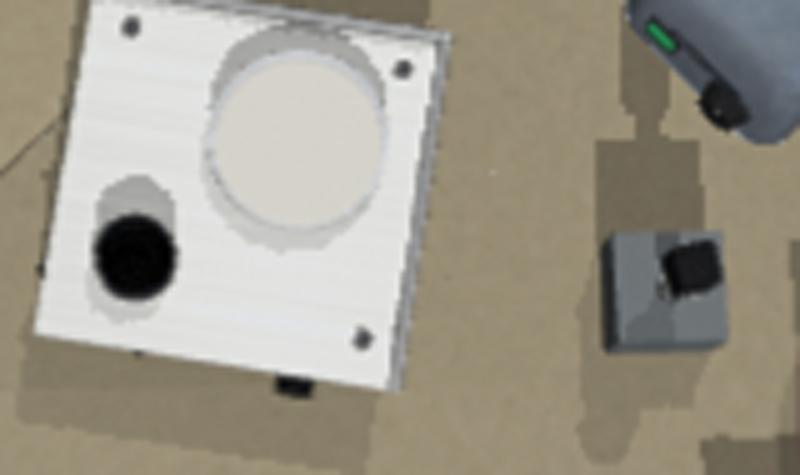

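```bash
python3 - <<'E'
from h import *
np.set_printoptions(precision=0,suppress=True,linewidth=200)
M=np.zeros((20,26))
for n in ('top','scene'):
    P=cloud(get_image(n)).reshape(-1,3);P=P[np.isfinite(P).all(1)]
    i=((P[:,0]-200)//40).astype(int);j=((500-P[:,1])//50).astype(int)
    k=(i>=0)&(i<20)&(j>=0)&(j<26)&(P[:,2]>15)&(P[:,2]<700)
    np.maximum.at(M,(i[k],j[k]),P[k,2])
print('y-left edge',500-50*np.arange(26))
for r in range(19,-1,-1): print(200+40*r,M[r].astype(int))
E
```

```text
y-left edge [ 500  450  400  350  300  250  200  150  100   50    0  -50 -100 -150 -200 -250 -300 -350 -400 -450 -500 -550 -600 -650 -700 -750]
960 [288 283 192  38 426 428 429 430 429 429 429   0   0  72  75  74  73   0   0   0   0   0   0   0   0   0]
920 [285 191   0   0   0 429 429 429 429 429 429 429   0   0  73  74 164 201 190   0   0   0   0   0   0   0]
880 [192   0   0   0   0   0 428 429 429 430 429 429 430   0  70  73 166 207 198   0   0   0   0   0   0   0]
840 [192   0   0   0   0   0  37 429 429 429 429 429 430 427 120 123  65 105   0  70   0   0   0   0   0   0]
800 [  0   0   0   0   0 368   0 427 429 430 430 429 429 430 121 121   0  99  74  74   0   0   0   0   0   0]
760 [  0   0   0   0 371 373 371   0 428 429 431 429 430 430  66  16  15 100  59  75  70   0   0   0   0   0]
720 [  0   0 357 373 372 371  85   0  68 427 429 429 430 426  17  17   0   0   0 117 120  79   0   0   0   0]
680 [  0 358 372 372 372  66   0   0   0  72 428 430 429   0  18   0 567 567  87 121 121  89   0   0   0   0]
640 [353 371 372 369  18   0   0   0   0   0   0  64  70  68  72  69 569   0
[... 543 characters left out ...]
  0   0   0   0  49  49   0   0   0   0]
400 [ 71 554 591 590 559   0   0   0   0   0   0   0   0   0   0   0   0   0   0   0  51  46   0   0   0   0]
360 [ 15 586 587 351 573 514   0   0   0   0   0   0   0   0   0   0   0   0   0  51  50 159 154   0   0   0]
320 [  0  18 560  29 575 574   0   0   0   0   0   0   0   0   0   0   0   0   0  49  49 153   0   0   0   0]
280 [ 94   0  19 571 570 571 535   0   0   0   0   0   0   0   0   0   0   0   0   0   0   0   0   0   0   0]
240 [ 40   0   0 570 571 578 570   0   0   0   0   0   0   0   0   0   0   0   0   0   0   0   0 559   0   0]
200 [  0   0   0   0   0 580 579 558   0   0   0   0   0   0   0   0   0   0   0   0   0   0 561 561 561   0]
```

Call:
move_arm(delta_rot=[[0,0,0],[0,0,0],[0,0,0],[0,0,0],[0,0,0],[0,0,0],[0,0,0],[0,0,0]], linear=[[-3.55,4.75,-0.4],[-3.55,4.75,-0.4],[-3.55,4.75,-0.4],[-3.55,4.75,-0.4],[-3.55,4.75,-0.4],[-3.55,4.75,-0.4],[-3.55,4.75,-0.4],[-3.55,4.75,-0.4]], hand=[1,1,1,1,1,1,1,1])

```text
clock: 1.3
eef_pos: [488.4, -76.3, 215.4]
orientation: [3.141, -0.0, 0.726]
force: [1.0, 0.4, 0.6]
opening: 1.003
```

Call:
move_arm(delta_rot=[[0,0,0],[0,0,0],[0,0,0],[0,0,0],[0,0,0],[0,0,0.172],[0,0,0.172],[0,0,0.172]], linear=[[-3.55,4.75,0],[-3.55,4.75,0],[-3.55,4.75,0],[-3.55,4.75,0],[-3.55,4.75,0],[0,0,0],[0,0,0],[0,0,0]], hand=[1,1,1,1,1,1,1,1])

```text
clock: 2.3
eef_pos: [513.4, -370.2, 214.8]
orientation: [-3.141, 0.0, 0.204]
force: [-1.1, 0.7, 0.6]
opening: 1.002
```

```bash
python3 - <<'E'
from h import *
w=get_image('wrist');save(w,'w1.png');o=robot.get_obs();print(o['eef_pos'],o['orientation'],o['force']);print(np.round(w['extrinsics'],3))
E
```

```text
[ 513.48393131 -370.0362096   214.85076182] [-3.14126452e+00  2.31599231e-04  1.97259582e-01] [ 0.44485604  0.04513237 -0.26357523]
[[ 9.79000e-01  1.96000e-01  5.10000e-02  4.99120e+02]
 [ 2.03000e-01 -9.47000e-01 -2.50000e-01 -3.01763e+02]
 [-1.00000e-03  2.55000e-01 -9.67000e-01  4.16027e+02]
 [ 0.00000e+00  0.00000e+00  0.00000e+00  1.00000e+00]]
```

View pics/w1.png

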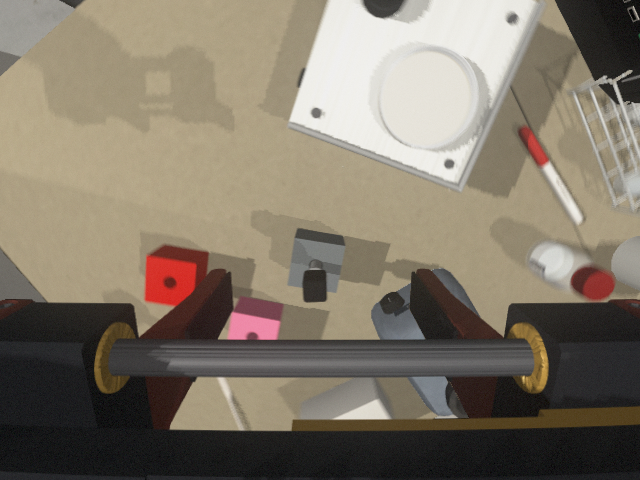

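Wrist view: black head at (315,285), nearly square to the jaws, grey holder around (317,262); port partly visible at (383,5).

```bash
python3 - <<'E'
from h import *
np.set_printoptions(precision=2,suppress=True)
w=get_image('wrist');P=cloud(w);g=cv2.cvtColor(w['color'],cv2.COLOR_RGB2GRAY)
S=P[255:305,290:345];m=(S[...,2]>111)&(S[...,2]<124);Q=S[m]
print(m.sum(),np.median(Q,0),cv2.minAreaRect(Q[:,:2].astype(np.float32)))
v,u=np.nonzero(m);px=np.c_[u+290,v+255].astype(np.float32)
r=cv2.minAreaRect(px);print(r);B=ray(w,cv2.boxPoints(r),117);print(B,B.mean(0),np.degrees(np.arctan2(*(B[1]-B[0])[1::-1])))
H=P[225:310,270:360];H=H[(H[...,2]>42)&(H[...,2]<48)];print('holder',cv2.minAreaRect(H[:,:2].astype(np.float32)))
E
```

```text
552 [ 519.24 -428.58  116.22] ((519.3836059570312, -429.6560363769531), (22.084379196166992, 21.77719497680664), 17.58814811706543)
((314.92059326171875, 289.9676513671875), (23.545827865600586, 23.92930793762207), 85.60128784179688)
[[ 505.85 -420.14  117.  ]
 [ 526.52 -414.2   117.  ]
 [ 532.72 -436.32  117.  ]
 [ 511.66 -442.41  117.  ]] [ 519.19 -428.27  117.  ] 16.03495018808618
holder ((519.5038452148438, -430.2620849609375), (56.07789993286133, 56.92633819580078), 2.858454704284668)
```

Call:
move_arm(delta_rot=[[0,0,0],[0,0,0],[0,0,-0.098],[0,0,0],[0,0,0],[0,0,0]], linear=[[-0.3,2.96,0],[-0.3,2.96,0],[0,0,0],[0,0,3.0],[0,0,3.0],[0,0,0]], hand=[1,1,1,1,1,1])

```text
clock: 3.15
eef_pos: [518.9, -427.9, 151.6]
orientation: [-3.136, 0.003, 0.311]
force: [0.2, -0.4, 0.0]
opening: 1.001
```

Call:
move_arm(delta_rot=[[0,0,0],[0,0,0],[0,0,0],[0,0,0],[0,0,0],[0,0,0],[0,0,0],[0,0,0]], linear=[[0,0.1,3.0],[0,0,2.5],[0,0,0.9],[0,0,0],[0,0,0],[0,0,0],[0,0,0],[0,0,0]], hand=[1,1,1,0.15,0.15,0.15,0.15,0.15], force=40)

```text
clock: 4.15
eef_pos: [520.4, -430.0, 91.4]
orientation: [3.141, -0.0, 0.308]
force: [1.0, -0.1, -0.5]
opening: 0.468
```

```bash
python3 - <<'E'
from h import *
o=robot.get_obs();print(o['eef_pos'],o['orientation'],o['force'],o['torque'],o['opening'])
E
```

```text
[ 520.38535628 -429.98263448   91.38835416] [ 3.14131774e+00 -1.34220427e-04  3.08048824e-01] [ 0.96927574 -0.0616166  -0.50350761] [-0.04812431  0.05874555  0.00781516] 0.4683590144355785
```

Call:
move_arm(delta_rot=[[0,0,0],[0,0,0],[0,0,0],[0,0,0],[0,0,0],[0,0,0],[0,0,0],[0,0,0]], linear=[[0,0,0],[0,0,0],[0,0,0],[0,0,0],[0,0,0],[0,0,0],[0,0,0],[0,0,0]], hand=[0.1,0.1,0.1,0.1,0.1,0.1,0.1,0.1], force=45)

```text
clock: 5.15
eef_pos: [520.3, -429.9, 91.2]
orientation: [3.142, 0.0, 0.308]
force: [-0.8, 0.3, -0.5]
opening: 0.103
```

```bash
python3 - <<'E'
from h import *
w=get_image('wrist');s=get_image('scene')
A=w['color'][200:480,150:490];B=s['color'][240:400,250:450]
I=np.hstack([cv2.resize(A,(400,330)),cv2.resize(B,(400,330))]);cv2.imwrite('pics/g1.png',I[:,:,::-1])
E
```

```text
(no output)
```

View pics/g1.png

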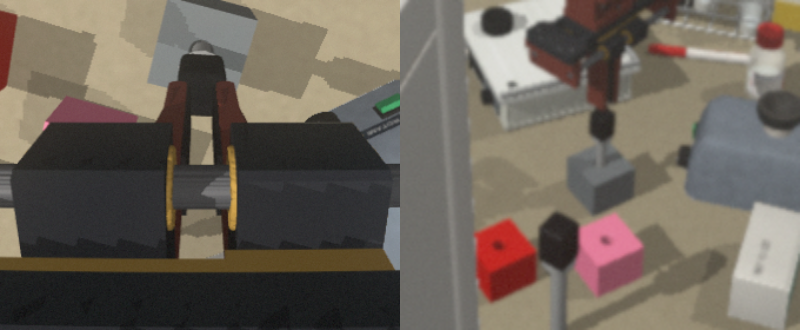

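```bash
python3 - <<'E'
from h import *
np.set_printoptions(precision=1,suppress=True)
w=get_image('wrist');P=cloud(w)
for v in range(225,330,8):
  print(v,[tuple(np.round(P[v,u]).tolist()) for u in (292,304,320,334,346)])
s=get_image('scene');P=cloud(s)
for v in range(270,330,6):
  print(v,[tuple(np.round(P[v,u]).tolist()) for u in (345,350,355)])
print(robot.get_obs()['joint_positions'])
cv2.imwrite('pics/g2.png',cv2.resize(w['color'][220:340,260:380],(600,600),interpolation=2)[:,:,::-1])
E
```

```text
225 [(496.0, -423.0, 45.0), (504.0, -421.0, 44.0), (515.0, -417.0, 45.0), (525.0, -414.0, 44.0), (533.0, -412.0, 44.0)]
233 [(498.0, -429.0, 45.0), (506.0, -426.0, 44.0), (517.0, -423.0, 45.0), (527.0, -420.0, 45.0), (535.0, -417.0, 45.0)]
241 [(499.0, -435.0, 44.0), (508.0, -432.0, 45.0), (518.0, -425.0, 57.0), (528.0, -425.0, 44.0), (537.0, -423.0, 45.0)]
249 [(501.0, -440.0, 45.0), (507.0, -423.0, 93.0), (516.0, -420.0, 94.0), (524.0, -418.0, 93.0), (539.0, -429.0, 44.0)]
257 [(503.0, -446.0, 44.0), (508.0, -423.0, 109.0), (516.0, -420.0, 110.0), (524.0, -418.0, 108.0), (540.0, -434.0, 45.0)]
265 [(505.0, -452.0, 44.0), (509.0, -425.0, 116.0), (517.0, -422.0, 117.0), (524.0, -420.0, 116.0), (543.0, -440.0, 44.0)]
273 [(506.0, -458.0, 45.0), (509.0, -421.0, 136.0), (518.0, -426.0, 116.0), (522.0, -417.0, 137.0), (528.0, -415.0, 136.0)]
281 [(504.0, -422.0, 147.0), (509.0, -421.0, 146.0), (520.0, -430.0, 117.0), (522.0, -417.0, 147.0), (527.0, -416.0, 146.0)]
289 [(505.0, -423.0, 155.0), (510.0, -421.0, 155.0), (521.0, -435.0, 116.0), (522.0, -418.0, 153.0), (526.0, -416.0, 155.0)]

[... 709 characters left out ...]
 -430.0, 172.0), (510.0, -441.0, 177.0), (527.0, -434.0, 166.0)]
282 [(507.0, -426.0, 151.0), (509.0, -443.0, 162.0), (526.0, -435.0, 150.0)]
288 [(507.0, -427.0, 136.0), (512.0, -439.0, 142.0), (525.0, -438.0, 136.0)]
294 [(508.0, -426.0, 117.0), (520.0, -427.0, 113.0), (529.0, -434.0, 114.0)]
300 [(507.0, -427.0, 101.0), (511.0, -442.0, 111.0), (526.0, -439.0, 102.0)]
306 [(508.0, -427.0, 83.0), (511.0, -443.0, 94.0), (528.0, -437.0, 82.0)]
312 [(521.0, -406.0, 44.0), (518.0, -432.0, 66.0), (541.0, -418.0, 45.0)]
318 [(511.0, -424.0, 44.0), (516.0, -436.0, 51.0), (530.0, -435.0, 44.0)]
324 [(500.0, -441.0, 44.0), (510.0, -447.0, 44.0), (521.0, -450.0, 42.0)]
[-0.7  0.3  1.2  0.   1.7 -1. ]
```

View pics/g2.png

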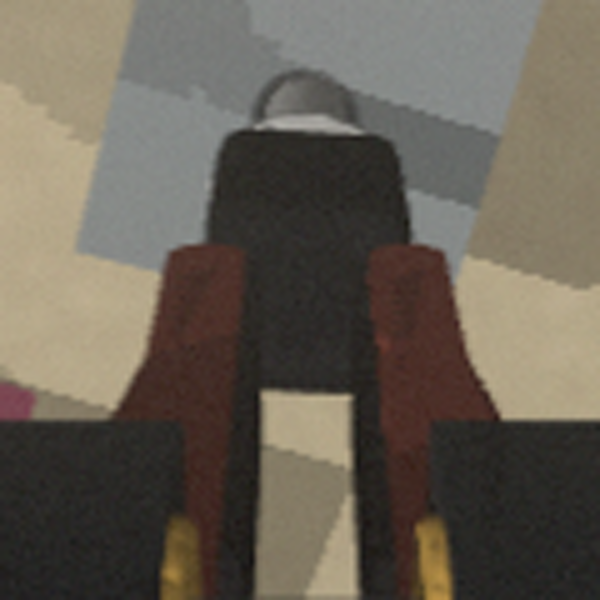

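The fingers closed above the head: measured tips are at z≈128, while the reported TCP is 91. I'll open and measure where the open fingertips really are.

Call:
move_arm(delta_rot=[[0,0,0],[0,0,0],[0,0,0],[0,0,0],[0,0,0],[0,0,0],[0,0,0],[0,0,0]], linear=[[0,0,0],[0,0,0],[0,0,0],[0,0,0],[0,0,0],[0,0,0],[0,0,0],[0,0,0]], hand=[0.7,0.7,0.7,0.7,0.7,0.7,0.7,0.7])

```text
clock: 6.35
eef_pos: [520.3, -429.9, 91.1]
orientation: [-3.142, 0.0, 0.308]
force: [-0.5, 0.3, -0.1]
opening: 0.701
```

```bash
python3 - <<'E'
from h import *
w=get_image('wrist');P=cloud(w);c=w['color'].astype(int)
print(robot.get_obs()['eef_pos'],robot.get_obs()['opening'],np.round(np.array(w['extrinsics'])[:3,3]))
red=(c[...,0]>c[...,1]*1.6+8)&(P[...,2]>60)&(P[...,1]<-405)
v,u=np.nonzero(red)
for lo,hi in ((150,316),(316,500)):
    k=(u>=lo)&(u<hi);Q=P[v[k],u[k]];o=np.argsort(Q[:,2])[:300:30]
    print(k.sum(),np.c_[u[k][o],v[k][o],Q[o].round()])
cv2.imwrite('pics/g3.png',w['color'][:,:,::-1])
E
```

```text
[ 520.29733393 -429.94401775   91.12055599] 0.6989194915285047 [ 499. -363.  292.]
244 [[ 255.  321.  494. -448.  143.]
 [ 223.  308.  482. -430.  174.]
 [ 200.  317.  476. -431.  181.]
 [ 191.  326.  475. -432.  187.]
 [ 200.  337.  480. -430.  193.]
 [ 214.  411.  492. -447.  204.]
 [ 209.  421.  491. -447.  208.]
 [ 204.  419.  490. -443.  211.]
 [ 199.  400.  488. -435.  214.]]
2 [[ 446.  333.  555. -407.  191.]]
```

View pics/g3.png

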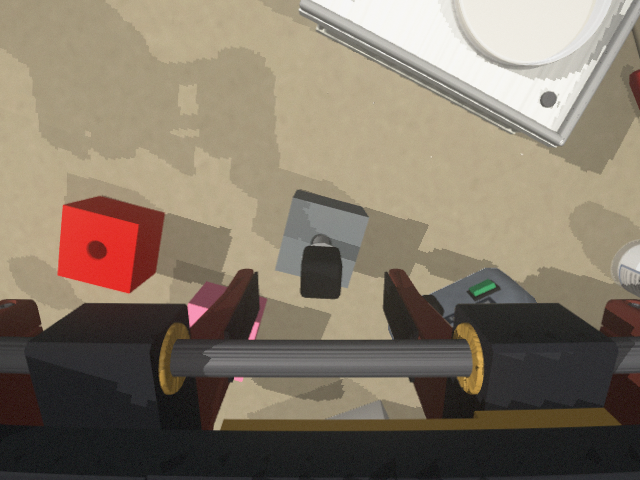

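Fingertips end at about (250,271) and (392,271), the head is between them but below. I measure the tips' depth.

```bash
python3 - <<'E'
from h import *
w=get_image('wrist');P=cloud(w)
for v in range(264,300,3): print(v,[P[v,u].round().tolist() for u in (241,248,254,390,396,402)])
E
```

```text
264 [[463.0, -481.0, -0.0], [469.0, -479.0, 0.0], [474.0, -478.0, -1.0], [587.0, -441.0, -0.0], [593.0, -440.0, -3.0], [597.0, -438.0, -1.0]]
267 [[464.0, -484.0, -2.0], [470.0, -482.0, -0.0], [475.0, -479.0, 1.0], [588.0, -444.0, -0.0], [593.0, -442.0, 0.0], [598.0, -441.0, 0.0]]
270 [[480.0, -430.0, 134.0], [483.0, -429.0, 132.0], [475.0, -483.0, -0.0], [548.0, -409.0, 132.0], [551.0, -408.0, 132.0], [553.0, -407.0, 132.0]]
273 [[481.0, -430.0, 136.0], [484.0, -429.0, 136.0], [486.0, -430.0, 132.0], [547.0, -409.0, 137.0], [550.0, -408.0, 136.0], [553.0, -407.0, 137.0]]
276 [[482.0, -430.0, 140.0], [485.0, -429.0, 141.0], [487.0, -430.0, 137.0], [547.0, -410.0, 138.0], [549.0, -408.0, 141.0], [552.0, -408.0, 140.0]]
279 [[482.0, -430.0, 143.0], [486.0, -428.0, 145.0], [488.0, -430.0, 138.0], [547.0, -411.0, 140.0], [548.0, -408.0, 145.0], [551.0, -408.0, 143.0]]
282 [[483.0, -429.0, 148.0], [486.0, -429.0, 147.0], [488.0, -431.0, 140.0], [546.0, -411.0, 145.0], [548.0, -409.0, 147.0], [550.0, -408.0, 147.0]]
285 [[484.0, -429.0, 151.0], [486.0, -430.0, 147.0], [488.0, -433.0, 139.0], [547.0, -412.0, 145.0], [547.0, -409.0, 150.0], [549.0, -408.0, 152.0]]
288 [[485.0, -429.0, 155.0], [487.0, -430.0, 151.0], [489.0, -434.0, 140.0], [547.0, -413.0, 146.0], [548.0, -410.0, 151.0], [549.0, -409.0, 154.0]]
291 [[485.0, -429.0, 156.0], [488.0, -430.0, 154.0], [489.0, -436.0, 139.0], [547.0, -414.0, 147.0], [547.0, -411.0, 154.0], [548.0, -409.0, 157.0]]
294 [[486.0, -428.0, 161.0], [488.0, -431.0, 154.0], [490.0, -436.0, 141.0], [547.0, -415.0, 147.0], [546.0, -411.0, 157.0], [nan, nan, nan]]
297 [[486.0, -430.0, 161.0], [489.0, -432.0, 155.0], [490.0, -437.0, 143.0], [548.0, -416.0, 148.0], [547.0, -412.0, 158.0], [548.0, -410.0, 162.0]]
```

Call:
move_arm(delta_rot=[[0,0,0],[0,0,0],[0,0,0],[0,0,0]], linear=[[0,0,1.0],[0,0,1.0],[0,0,0],[0,0,0]], hand=[0.7,0.7,0.7,0.7])

```text
clock: 6.95
eef_pos: [520.3, -429.9, 71.0]
orientation: [-3.141, 0.0, 0.308]
force: [0.2, 0.6, 0.1]
opening: 0.701
```

Call:
move_arm(delta_rot=[[0,0,0],[0,0,0],[0,0,0],[0,0,0],[0,0,0],[0,0,0],[0,0,0],[0,0,0]], linear=[[0,0,1.0],[0,0,0.9],[0,0,0],[0,0,0],[0,0,0],[0,0,0],[0,0,0],[0,0,0]], hand=[0.7,0.7,0.15,0.15,0.15,0.15,0.15,0.15], force=45)

```text
clock: 7.95
eef_pos: [520.4, -430.1, 52.5]
orientation: [3.141, -0.0, 0.308]
force: [-0.2, -0.3, 1.4]
opening: 0.25
```

Call:
move_arm(delta_rot=[[0,0,0],[0,0,0],[0,0,0]], linear=[[0,0,0],[0,0,0],[0,0,0]], hand=[0.1,0.1,0.1], force=45)

```text
clock: 8.32
eef_pos: [520.4, -430.1, 52.5]
orientation: [3.141, -0.0, 0.308]
force: [-0.8, 0.1, 2.3]
opening: 0.247
```

Call:
move_arm(delta_rot=[[0,0,0],[0,0,0],[0,0,0],[0,0,0],[0,0,0]], linear=[[0,0,-1.5],[0,0,-2.5],[0,0,-3.0],[0,0,-2.5],[0,0,0]], hand=[0.1,0.1,0.1,0.1,0.1])

```text
clock: 8.95
eef_pos: [521.2, -430.7, 150.7]
orientation: [3.137, -0.003, 0.308]
force: [0.2, 0.8, -0.4]
opening: 0.249
```

Call:
move_arm(delta_rot=[[0,0,0],[0,0,0],[0,0,0],[0,0,0],[0,0,0],[0,0,0],[0,0,0]], linear=[[0.75,-2.4,0],[1.5,-4.75,0],[1.5,-4.75,0],[1.5,-4.75,0],[0.75,-2.4,0],[0,0,0],[0,0,0]], hand=[0.1,0.1,0.1,0.1,0.1,0.1,0.1])

```text
clock: 9.82
eef_pos: [519.4, -230.8, 146.3]
orientation: [-3.141, 0.001, 0.308]
force: [1.1, -0.5, -1.1]
opening: 0.248
```

```bash
python3 - <<'E'
from h import *
w=get_image('wrist');save(w,'w2.png');o=robot.get_obs();print(o['eef_pos'],o['orientation'],o['force'],o['torque'],o['opening'])
t=get_image('top');P=cloud(t);g=cv2.cvtColor(t['color'],cv2.COLOR_RGB2GRAY)
E
```

```text
[ 519.41450866 -231.06806798  146.33796094] [-3.14114466e+00  1.03619219e-03  3.07121913e-01] [-0.54696286 -0.53972065  0.603208  ] [-0.00712835  0.01450393 -0.03749245] 0.2452904991673062
```

View pics/w2.png

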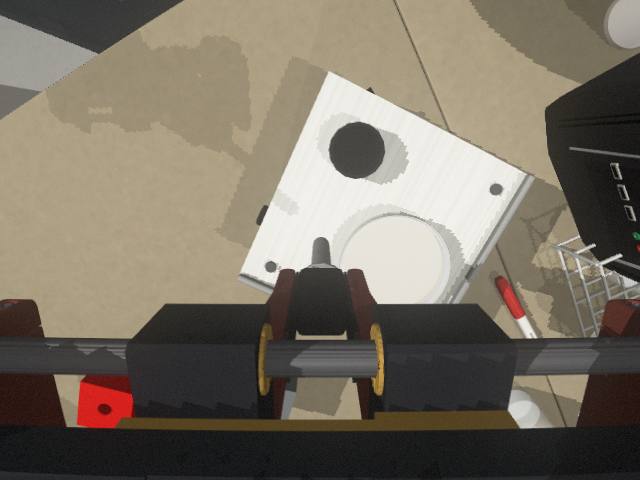

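Pin held upright, foot near (321,240); port collar centred near (357,151) with dish clear of it.

```bash
python3 - <<'E'
from h import *
np.set_printoptions(precision=1,suppress=True)
w=get_image('wrist');P=cloud(w);g=cv2.cvtColor(w['color'],cv2.COLOR_RGB2GRAY)
m=(g[110:195,315:400]<75).astype(np.uint8);c=max(cv2.findContours(m,0,1)[0],key=cv2.contourArea)
e=cv2.fitEllipse(c);print(e);print(ray(w,[[e[0][0]+315,e[0][1]+110]],76))
S=P[110:195,315:400];Q=S[(S[...,2]>70)&(S[...,2]<82)];print('rim',len(Q),cv2.minEnclosingCircle(np.float32(Q[:,:2])),np.median(Q[:,2]))
for v in range(234,272,4): print(v,[P[v,u].round().tolist() for u in (315,321,326)])
E
```

```text
((41.5058479309082, 37.2272834777832), (46.814369201660156, 49.417015075683594), 31.762977600097656)
[[ 523.8 -158.8   76. ]]
rim 719 ((524.4052124023438, -160.24734497070312), 21.018028259277344) 75.40374113301772
234 [[515.0, -236.0, 58.0], [520.0, -235.0, 58.0], [524.0, -233.0, 57.0]]
238 [[516.0, -240.0, 56.0], [517.0, -226.0, 105.0], [525.0, -237.0, 58.0]]
242 [[514.0, -228.0, 113.0], [517.0, -226.0, 116.0], [521.0, -226.0, 111.0]]
246 [[514.0, -228.0, 121.0], [517.0, -226.0, 125.0], [521.0, -226.0, 121.0]]
250 [[514.0, -228.0, 131.0], [517.0, -226.0, 136.0], [521.0, -226.0, 131.0]]
254 [[514.0, -228.0, 140.0], [517.0, -226.0, 144.0], [521.0, -226.0, 140.0]]
258 [[514.0, -228.0, 148.0], [518.0, -226.0, 151.0], [520.0, -226.0, 149.0]]
262 [[515.0, -228.0, 156.0], [516.0, -220.0, 177.0], [520.0, -226.0, 156.0]]
266 [[513.0, -222.0, 179.0], [516.0, -221.0, 179.0], [518.0, -220.0, 179.0]]
270 [[513.0, -222.0, 185.0], [516.0, -221.0, 185.0], [518.0, -220.0, 185.0]]
```

Call:
move_arm(delta_rot=[[0,0,0],[0,0,0],[0,0,0],[0,0,0],[0,0,0],[0,0,0],[0,0,0],[0,0,0]], linear=[[1.3,-3.31,0],[1.3,-3.31,0],[0,0,0],[0,0,1.0],[0,0,1.5],[0,0,1.2],[0,0,0.6],[0,0,0]], hand=[0.1,0.1,0.1,0.1,0.1,0.1,0.1,0.1])

```text
clock: 10.98
eef_pos: [524.1, -159.3, 103.3]
orientation: [-3.141, 0.001, 0.308]
force: [-0.3, 0.2, -0.2]
opening: 0.25
```

Call:
move_arm(delta_rot=[[0,0,0],[0,0,0],[0,0,0]], linear=[[0,0,0.1],[0,0,0.1],[0,0,0]], hand=[0.1,0.1,0.1])

```text
clock: 11.35
eef_pos: [524.6, -159.2, 102.4]
orientation: [3.141, -0.0, 0.308]
force: [-0.2, -0.8, -0.3]
opening: 0.245
```

Call:
move_arm(delta_rot=[[0,0,0],[0,0,0],[0,0,0],[0,0,0]], linear=[[0,0,0.3],[0,0,0.3],[0,0,0],[0,0,0]], hand=[0.1,0.1,0.1,0.1])

```text
clock: 11.85
eef_pos: [524.4, -159.2, 96.1]
orientation: [-3.142, 0.0, 0.308]
force: [-0.3, -0.1, -0.4]
opening: 0.246
```

Call:
move_arm(delta_rot=[[0,0,0],[0,0,0],[0,0,0],[0,0,0]], linear=[[0,0,0.08],[0,0,0.08],[0,0,0],[0,0,0]], hand=[0.1,0.1,0.1,0.1])

```text
clock: 12.35
eef_pos: [524.4, -159.2, 94.6]
orientation: [-3.142, 0.0, 0.308]
force: [0.6, 0.3, -0.4]
opening: 0.252
```

Call:
move_arm(delta_rot=[[0,0,0],[0,0,0],[0,0,0],[0,0,0]], linear=[[0,0,0.05],[0,0,0.05],[0,0,0],[0,0,0]], hand=[0.1,0.1,0.1,0.1])

```text
clock: 12.85
eef_pos: [524.4, -159.2, 93.5]
orientation: [-3.142, 0.0, 0.308]
force: [0.8, -0.0, -1.1]
opening: 0.249
```

Call:
move_arm(delta_rot=[[0,0,0],[0,0,0],[0,0,0],[0,0,0]], linear=[[0,0,0.03],[0,0,0.03],[0,0,0],[0,0,0]], hand=[0.1,0.1,0.1,0.1])

```text
clock: 13.35
eef_pos: [524.5, -159.3, 93.4]
orientation: [3.141, -0.0, 0.308]
force: [-1.8, 0.3, 1.8]
opening: 0.25
```

Call:
move_arm(delta_rot=[[0,0,0],[0,0,0],[0,0,0],[0,0,0]], linear=[[0,0,0.04],[0,0,0],[0,0,0],[0,0,0]], hand=[0.1,0.1,0.1,0.1])

```text
clock: 13.85
eef_pos: [524.6, -159.3, 93.2]
orientation: [3.141, -0.001, 0.308]
force: [-1.5, 0.0, 5.1]
opening: 0.244
```

Contact made at z≈93.3 with ≈5 N (≈8 N/mm). Now the feel-search: out to 5.5 mm, then around, with a preload small enough that it can only drop into the hole's bevel.

Call:
move_arm(delta_rot=[[0,0,0],[0,0,0]], linear=[[0.275,0,0],[0,0,0]], hand=[0.1,0.1])

```text
clock: 14.1
eef_pos: [526.7, -158.8, 92.9]
orientation: [3.141, 0.001, 0.308]
force: [-2.7, -0.4, 5.3]
opening: 0.248
```

Call:
move_arm(delta_rot=[[0,0,0],[0,0,0]], linear=[[0.275,0,0],[0,0,0]], hand=[0.1,0.1])

```text
clock: 14.35
eef_pos: [529.8, -157.2, 91.7]
orientation: [-3.141, 0.0, 0.308]
force: [-0.7, 0.2, -0.5]
opening: 0.252
```

Call:
move_arm(delta_rot=[[0,0,0],[0,0,0]], linear=[[-0.074,0.275,0],[0,0,0]], hand=[0.1,0.1])

```text
clock: 14.6
eef_pos: [529.6, -159.0, 91.9]
orientation: [-3.138, 0.0, 0.309]
force: [-1.3, 4.8, -0.5]
opening: 0.243
```

Dropped at (529.8,-157.2): z fell to 91.7, force gone; the next step met the edge on the −y side. Go back and feel.

Call:
move_arm(delta_rot=[[0,0,0],[0,0,0],[0,0,0]], linear=[[0.074,-0.275,0],[0,0,0.06],[0,0,0]], hand=[0.1,0.1,0.1])

```text
clock: 14.98
eef_pos: [529.7, -157.8, 92.0]
orientation: [3.141, -0.0, 0.308]
force: [0.1, 1.2, 0.5]
opening: 0.247
```

Call:
move_arm(delta_rot=[[0,0,0],[0,0,0],[0,0,0]], linear=[[0,0,0.08],[0,0,0],[0,0,0]], hand=[0.1,0.1,0.1])

```text
clock: 15.35
eef_pos: [529.8, -157.7, 91.5]
orientation: [3.141, -0.0, 0.308]
force: [-0.8, 1.3, 3.1]
opening: 0.249
```

Call:
move_arm(delta_rot=[[0,0,0],[0,0,0],[0,0,0]], linear=[[0.03,-0.1,0],[0,0,0],[0,0,0]], hand=[0.1,0.1,0.1])

```text
clock: 15.72
eef_pos: [529.6, -156.6, 90.8]
orientation: [-3.141, 0.0, 0.308]
force: [-0.6, 0.3, 0.6]
opening: 0.245
```

Call:
move_arm(delta_rot=[[0,0,0],[0,0,0],[0,0,0]], linear=[[0.03,-0.1,0],[0,0,0],[0,0,0]], hand=[0.1,0.1,0.1])

```text
clock: 16.1
eef_pos: [529.6, -155.5, 91.1]
orientation: [3.142, 0.0, 0.308]
force: [-0.2, -0.1, 0.1]
opening: 0.249
```

Call:
move_arm(delta_rot=[[0,0,0],[0,0,0],[0,0,0]], linear=[[0,0,0.1],[0,0,0],[0,0,0]], hand=[0.1,0.1,0.1])

```text
clock: 16.48
eef_pos: [529.5, -155.6, 90.1]
orientation: [3.142, 0.0, 0.308]
force: [-0.3, -0.1, 0.2]
opening: 0.244
```

Call:
move_arm(delta_rot=[[0,0,0],[0,0,0],[0,0,0]], linear=[[0,0,0.1],[0,0,0],[0,0,0]], hand=[0.1,0.1,0.1])

```text
clock: 16.85
eef_pos: [529.5, -155.5, 89.0]
orientation: [-3.141, 0.0, 0.308]
force: [-1.4, -0.4, -0.1]
opening: 0.248
```

Call:
move_arm(delta_rot=[[0,0,0],[0,0,0],[0,0,0]], linear=[[0,0,0.1],[0,0,0],[0,0,0]], hand=[0.1,0.1,0.1])

```text
clock: 17.23
eef_pos: [529.5, -155.5, 88.1]
orientation: [-3.142, 0.0, 0.308]
force: [-2.5, -1.1, 0.2]
opening: 0.246
```

Call:
move_arm(delta_rot=[[0,0,0],[0,0,0],[0,0,0]], linear=[[0,0,0.1],[0,0,0],[0,0,0]], hand=[0.1,0.1,0.1])

```text
clock: 17.6
eef_pos: [529.5, -155.5, 87.1]
orientation: [3.142, 0.0, 0.308]
force: [-1.8, -0.8, 1.2]
opening: 0.25
```

Call:
move_arm(delta_rot=[[0,0,0],[0,0,0],[0,0,0]], linear=[[-0.03,0,0],[0,0,0.2],[0,0,0]], hand=[0.1,0.1,0.1])

```text
clock: 17.98
eef_pos: [529.4, -155.6, 84.8]
orientation: [-3.141, -0.0, 0.308]
force: [-2.2, 0.3, -0.3]
opening: 0.247
```

Call:
move_arm(delta_rot=[[0,0,0],[0,0,0],[0,0,0]], linear=[[0,0,0.2],[0,0,0],[0,0,0]], hand=[0.1,0.1,0.1])

```text
clock: 18.35
eef_pos: [529.3, -155.5, 82.8]
orientation: [-3.141, 0.0, 0.308]
force: [-1.3, -0.1, -0.9]
opening: 0.245
```

Call:
move_arm(delta_rot=[[0,0,0],[0,0,0],[0,0,0],[0,0,0],[0,0,0]], linear=[[-0.02,0,0.2],[0,0,0.2],[0,0,0.2],[0,0,0.2],[0,0,0]], hand=[0.1,0.1,0.1,0.1,0.1])

```text
clock: 18.98
eef_pos: [529.2, -155.5, 74.8]
orientation: [-3.141, 0.0, 0.308]
force: [0.2, -0.2, -0.8]
opening: 0.249
```

Call:
move_arm(delta_rot=[[0,0,0],[0,0,0],[0,0,0],[0,0,0]], linear=[[0,0,0.2],[0,0,0.2],[0,0,0.2],[0,0,0]], hand=[0.1,0.1,0.1,0.1])

```text
clock: 19.48
eef_pos: [529.1, -155.6, 68.8]
orientation: [-3.141, 0.0, 0.308]
force: [0.1, -0.1, -0.6]
opening: 0.249
```

Call:
move_arm(delta_rot=[[0,0,0],[0,0,0],[0,0,0],[0,0,0]], linear=[[0,0,0.1],[0,0,0.1],[0,0,0.1],[0,0,0]], hand=[0.1,0.1,0.1,0.1])

```text
clock: 19.98
eef_pos: [529.2, -155.6, 66.0]
orientation: [-3.142, 0.0, 0.308]
force: [-0.6, 0.1, 0.1]
opening: 0.248
```

Call:
move_arm(delta_rot=[[0,0,0],[0,0,0],[0,0,0]], linear=[[0,0,0.08],[0,0,0],[0,0,0]], hand=[0.1,0.1,0.1])

```text
clock: 20.35
eef_pos: [529.2, -155.6, 65.4]
orientation: [3.142, -0.0, 0.308]
force: [-0.8, -0.4, 0.7]
opening: 0.249
```

Near the floor (expected ≈65.3); a last press, then release.

Call:
move_arm(delta_rot=[[0,0,0],[0,0,0],[0,0,0]], linear=[[0,0,0.07],[0,0,0],[0,0,0]], hand=[0.1,0.1,0.1])

```text
clock: 20.72
eef_pos: [529.3, -155.7, 65.4]
orientation: [3.141, -0.001, 0.308]
force: [-3.5, -0.6, 6.7]
opening: 0.249
```

Call:
move_arm(delta_rot=[[0,0,0],[0,0,0],[0,0,0],[0,0,0],[0,0,0],[0,0,0],[0,0,0],[0,0,0]], linear=[[0,0,-0.05],[0,0,0],[0,0,0],[0,0,0],[0,0,0],[0,0,0],[0,0,0],[0,0,0]], hand=[0.1,0.7,0.7,0.7,0.7,0.7,0.7,0.7])

```text
clock: 21.72
eef_pos: [529.1, -155.7, 65.1]
orientation: [-3.142, 0.0, 0.308]
force: [-0.4, -0.1, -0.1]
opening: 0.702
```

Call:
move_arm(delta_rot=[[0,0,0],[0,0,0],[0,0,0],[0,0,0],[0,0,0],[0,0,0],[0,0,0],[0,0,0]], linear=[[0,0,-1.0],[0,0,-2.0],[0,0,-3.0],[0,0,-3.0],[0,0,-2.0],[0,0,0],[0,0,0],[0,0,0]], hand=[0.7,0.7,0.7,0.7,0.7,0.7,0.7,0.7])

```text
clock: 22.72
eef_pos: [528.7, -155.5, 173.9]
orientation: [-3.14, 0.002, 0.308]
force: [-0.2, 0.2, -0.8]
opening: 0.698
```

```bash
python3 - <<'E'
from h import *
w=get_image('wrist');P=cloud(w);save(w,'w3.png');o=robot.get_obs();print(o['clock'],o['eef_pos'],o['force'],o['opening'])
S=P[200:330,260:380];Q=S[(S[...,2]>120)&(S[...,2]<140)];print('top',len(Q),np.median(Q,0),cv2.minAreaRect(np.float32(Q[:,:2])))
E
```

```text
22.775 [ 528.72905232 -155.46509473  173.98088108] [ 0.04147521 -0.30401335 -0.81351233] 0.6982109697338348
top 921 [ 527.79575765 -154.49126224  129.20663598] ((528.018798828125, -155.4929656982422), (21.225845336914062, 22.06134796142578), 17.503801345825195)
```

View pics/w3.png

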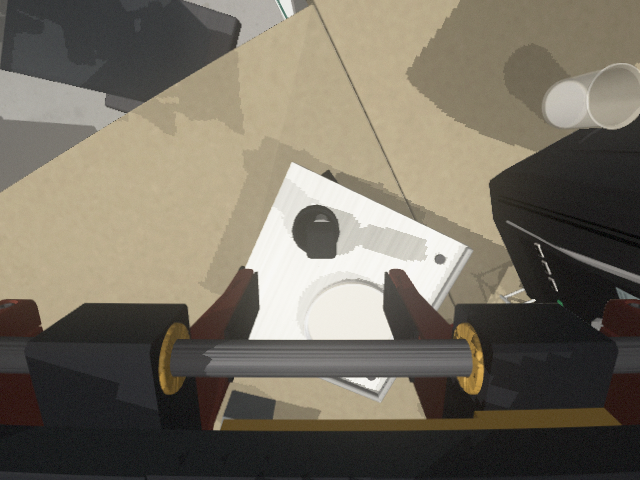

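The pin stands in the port with its head top at z≈129 (130 expected when home). The gripper is clear, and the dish is still beside the port. Handing in.

```bash
python3 -c "
from workcell import robot
print(robot.finish_job())"
```

```text
the job is handed in; nothing more can be done
None
```

The shaker is locked. I drew the pin from the parking block and set its foot on the lock block, with contact at about 5 N. A short sweep from the port's middle found the hole about 6–7 mm off, before a full spiral was needed. I then pressed the pin home with about 7 N, released it and handed in at about 23 s.

**Last checks**
- **Depth:** the pin went down 28.0 mm from the block's top. Its head top measured z ≈ 129 mm, against 130 expected, which puts the foot about 17–18 mm above the worktop.
- **Position:** the head is about 6 mm from the port's axis, and the gripper is clear.
- **Forces:** the highest reading I took while the pin was on the shaker was about 7 N. Readings came only at the end of each move, so brief peaks in between were not seen.
- **Bystanders:** in the last picture the petri dish lies beside the port. The beaker and timer were never approached, and I did not measure their final positions.

**Failed or disagreed**
- The first grasp closed above the head without touching it. The camera showed the fingertips about 40 mm higher than the reported TCP, so I lowered by that amount and the second grasp held.
- The hand-in reported no verdict, so success is judged only from these measurements.

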